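# Pair each snack jar with the lunchbox of its own shape

## Robot

A 6-joint arm with a two-finger parallel gripper is mounted at the origin on the work surface. World frame = base frame: x ahead of the robot, y to its left, z up, the work surface at z = 0. Lengths are in m, angles in degrees, forces in N, time in s.
With the tool pointing down it reaches from about 0.375 to 0.9 m from the base axis. Payload 3.1 kg.
Tool frame: the origin (TCP) lies at the very end of the fingers, on their centre line; the grasp point (between the pads) lies 19 mm behind it; z points along the fingers, y is the line along which they close (so a half turn about z gives the same grasp; the last joint's range is limited). The gripper opens to 87 mm and grips with 3 to 60 N. Pads are 19 mm wide; open, the fingers measure 117 mm over their backs; the gripper's body (75 mm by 190 mm) begins 51 mm behind the grasp point.
Start: joints at [64.601, 30.224, 82.088, -0, 67.689, -10.227], TCP at [0.164, 0.603, 0.223] pointing down, gripper open.
Joint ranges: [-176.69, 176.69], [-43.24, 126.21], [12.49, 139.97], [-82, 262], [0, 151.66], [-163.58, 163.58]. Speed limits (degrees/s): [159.86, 159.86, 180, 180, 180, 180].

## Interface

Orientations are given as a 3x3 rotation matrix whose columns are the frame's x, y, z axes.
In Python, from rig import bot gives the robot as it stands.
- The arm moves only by the tool move_arm, never from a script. Its argument "increments" is a list of rows, each an object with "xyz": the shift along the tool's x, y, z in mm, a list of three; "roll": the turn about the tool's z in rad; "grip": the opening in per cent of the stroke, from 0 (shut) to 100 (fully open). A call has 1 to 5 rows; each row shifts and turns the commanded pose from where the row before left it, along the tool's axes as they then stand; what a row does not reach is not made up. A row lasts 1/12 s, in which the tool goes at most 41.7 mm and 7.16 degrees, less where a joint would pass 70% of its speed; a pose out of reach is approached as far as the arm can. A call is refused whole if a number of a shift passes 41.7 or a number of a turn 0.125, either way. A call with a gripper value outside its range is refused whole. The fingers move at their own pace and stop on an object; the grip force is fixed at half the most. Time passes only in rows, so rows that do not move let the fingers close. It gives the time, the measured TCP pose, the force, the opening and the grip force at its end, in the units of the state.
- bot.read_state(): the state, without advancing time (a new reading comes with each control period).
- bot.capture(name): name is "scene" or "top"; returns (picture, depth): 420x560x3 uint8, red, green, blue; 420x560 float32, m along the optical axis (not along the pixel's ray), 0 where there is no reading.
- bot.camera_model(name): a dict with "intrinsics" (3x3 intrinsics, pixels), "rvec" (rotation vector, rad) and "tvec" (3), from world to camera coordinates, as OpenCV has them. Camera axes: x right, y down, z forward; pixel columns grow to the right and rows downward; lengths in m; the calibration is good to about 2 mm. A picture is of the moment at which its call begins. camera_model takes no time and is no camera call.
- bot.hand_in(): hands the job in; it is judged then, once.
Trained networks look in the newest picture that a camera, given by its name, has taken for a name from the list of things; names that differ only in an ending like _2 or _b are one class to them, and where a whole thing is asked for, a point or a joint stands for the part that bears it (a point fixed in the world has none). Each returns a list of dicts, best first, with "conf" (0 to 1); they miss things now and then, are a little off and sometimes report something else, mostly with a low value. They report only what shows in the picture. A call takes as long as a camera call. They do not tell look-alikes from the thing itself.
- bot.spot_in(label, camera): "at" ([x, y, z] in m, in the coordinates of the camera as it stood for that picture, good to about 4 mm: the middle of the surface that is visible of it).
- bot.trace(label, camera): "mask" (420x560 bool, what is visible of it).
The state is a dict: "time_s": time; "joint_positions": joint angles; "qvel": joint speeds; "tau": joint torques, N m; "position": TCP position; "tcp_rot": TCP orientation; "force": force on the tool from outside, world axes, zero at the start; "moment": the same for the moment, N m; "opening": opening from 0.0 (shut) to 1.0 (fully open); "grasp_force": force on a finger pad.
Only numpy, scipy, OpenCV 4.12 (cv2) and the standard library are available. Lean on these libraries where they do the work, as an engineer would, in place of code of your own. Each camera call takes 0.05 s, during which the arm holds its last target. There are 200 camera calls.

## Task

Two lunches are packed and each goes out with its own snack jar: the square jar belongs with the oblong lunchbox, the round jar with the round one. The jars are too wide to pick up, so slide each one across the counter, upright, until it stands against its own lunchbox - the square jar with one of its flat sides flush along a side of the box - and swing the lunchbox's open flap lid fully shut. Leave both lunchboxes standing where they are, and do not disturb the spoon, the fork or the muffin cup.

Things in the scene. Friction and masses are not known exactly. Their poses are not given: they have to be found in the camera images.
- lunchbox: oblong blue plastic lunchbox, loose, packed, about 0.75 kg. Origin at the centre of its underside, z up. At its rim it measures 125 mm along its own x and 180 mm along its own y and its rim is 58 mm above the counter (70 mm with the lid shut); the walls below the rim are 2 mm further in. The hinge of its flap lid runs along its +x side (the side away from the robot); the front clip is on its -x side. Stands on the left or on the right, the round lunchbox on the other side
- round_box: round blue plastic lunchbox with its lid already shut and a wire handle folded down on it, loose, about 0.8 kg: 150 mm across its lid (at 50 to 68 mm height; narrower below), 68 mm high. Origin at the centre of its underside, z up
- flap (a joint): angle of the oblong lunchbox's flap lid: 0 = fully shut and flat on the rim, 1.95 rad = stop, leaning back beyond upright; starts at 1.45 to 1.9. The lid is a flat plate 123 mm from hinge to front edge and 176 mm wide. The hinge is stiff (0.08 N m, about 0.7 N at the front edge): the lid stays at whatever angle it is left and must be brought right down onto the rim
- flap_hinge (a point): middle of the lid's hinge line, 62.5 mm along the lunchbox's x from its centre and 58 mm above the counter; turns with the lid; the hinge line is its y axis. When shut the lid runs from here 124 mm along -x; its outer (upper) face is 12 mm off the hinge line along z
- flap_edge (a point): point on the lid: middle of its front edge, on the outer face (the face that is on top when shut); 124 mm from the hinge along the lid. Below it hangs the clip tab, 40 mm wide and 32 mm deep, standing 5 mm beyond the edge
- square_jar_mid (a point): centre (half-way up) of the square glass snack jar with a square wooden lid, loose, about 0.4 kg: 88 by 88 mm, 80 mm high, its flat sides square to its own x and y. Too wide to grasp. Pushed below half height it slides without tipping
- round_jar_mid (a point): centre (half-way up) of the round glass snack jar with a round wooden lid, loose, about 0.4 kg: 90 mm across, 80 mm high. Too wide to grasp. Pushed below half height it slides without tipping
- spoon: stainless steel spoon, loose, lying on the counter, 190 mm long along its own x, 38 mm wide at the bowl, 10 mm high; origin near its middle, underneath. Leave alone
- fork: green plastic fork, loose, lying on the counter, 193 mm long along its own x, 26 mm wide, 5 mm high; origin near its middle, underneath. Leave alone
- muffin_cup: red silicone muffin cup, loose, standing on the counter near its far edge, 70 mm across, 35 mm high; origin at the centre of its underside. Leave alone
Things that resemble listed ones, but are neither listed nor needed, are in the scene too. What is shaped like the lunchbox but pink is not meant. Leave any orange look-alike of the round_box alone.

How it is judged (in metres and radians):
At the end, for the whole second after the job is handed in: Square jar within 10 mm of and within 8 deg parallel to a side of the oblong box, centre within that side; round jar within 10 mm of the round box; both upright; lid below 0.06 rad; boxes upright, moved under 40 mm; spoon, fork, cup moved under 30 mm; lunchboxes at rest (((x of square_jar_mid in the frame of lunchbox between -0.0625 and 0.0625 m and y of square_jar_mid in the frame of lunchbox between -0.144 and 0.144 m) or (y of square_jar_mid in the frame of lunchbox between -0.09 and 0.09 m and x of square_jar_mid in the frame of lunchbox between -0.1165 and 0.1165 m)) and (angle between the x axis of square_jar_mid and the x axis of lunchbox, either way round below 0.14 rad or angle between the x axis of square_jar_mid and the y axis of lunchbox, either way round below 0.14 rad) and horizontal distance between round_jar_mid and round_box below 0.13 m and value of joint flap below 0.06 rad and height (world z) of each of square_jar_mid, round_jar_mid below 0.045 m and angle between each of square_jar_mid, round_jar_mid, lunchbox, round_box's own z axis and vertical below 0.1 rad and distance of each of lunchbox, round_box from where it was at the start of the episode below 0.04 m and distance of each of spoon, fork, muffin_cup from where it was at the start of the episode below 0.03 m and linear speed of each of lunchbox, round_box below 0.02 m/s); the robot touches nothing.
It fails at once if a glass jar is tipped by more than 30 degrees (angle between any of square_jar_mid, round_jar_mid's own z axis and vertical above 0.52 rad).
It fails at once if a jar is lifted off the counter by more than 30 mm instead of being slid (height (world z) of any of square_jar_mid, round_jar_mid above 0.07 m).
It fails at once if a lunchbox is shoved more than 40 mm from its place (distance of any of lunchbox, round_box from where it was at the start of the episode above 0.04 m).
It fails at once if the spoon, fork or muffin cup is moved by more than 30 mm (distance of any of spoon, fork, muffin_cup from where it was at the start of the episode above 0.03 m).
It also fails if it takes over 72 s, if anything falls off the work surface, if the arm or the gripper's body presses on something with over 40 N, if the wrist force passes 120 N, or if a joint passes its speed limit or range.

## Working session

There is one attempt and no reset: what is moved stays moved. The work goes in short steps, Python scripts to look and compute and a tool call to move; the robot and the scene stay as the last step left them, time stands still between calls to the robot, and variables do not carry over. Pictures are saved under pics/ and viewed, at most 10 in all, crops included, and the job is handed in when it is done.

Besides the shell and the picture viewer there is one more tool, called after "Call:" by a JSON object that holds its "name" and its "arguments". move_arm: Moves the arm, as the interface text tells. Its arguments: {"type":"object","properties":{"increments":{"type":"array"}},"required":["increments"]}

```bash
ls; mkdir -p pics
cat > h.py <<'E'
import numpy as np,cv2
from rig import bot
def cap(n):
    return bot.capture(n)
def world(n,d):
    m=bot.camera_model(n);K=np.array(m['intrinsics']);R=cv2.Rodrigues(np.array(m['rvec'],float))[0];t=np.array(m['tvec']).reshape(3)
    v,u=np.mgrid[:d.shape[0],:d.shape[1]]
    c=np.stack([(u-K[0,2])/K[0,0]*d,(v-K[1,2])/K[1,1]*d,d],-1)
    w=(c-t)@R; w[d<=0]=np.nan
    return w
def c2w(n,p):
    m=bot.camera_model(n);R=cv2.Rodrigues(np.array(m['rvec'],float))[0];t=np.array(m['tvec']).reshape(3)
    return R.T@(np.array(p)-t)
E
python3 - <<'E'
from h import *
a,da=cap('scene');b,db=cap('top')
for n,p,d in(('scene',a,da),('top',b,db)):
    cv2.imwrite(f'pics/{n}0.png',p[:,:,::-1]); np.save(n+'d.npy',d); np.save(n+'p.npy',p)
    for l in ['lunchbox','round_box','square_jar_mid','round_jar_mid','spoon','fork','muffin_cup','flap_edge']:
        for r in bot.spot_in(l,n)[:3]: print(n,l,round(r['conf'],2),c2w(n,r['at']).round(3))
E
```

```text
pics
scene lunchbox 0.7 [ 0.349 -0.256  0.071]
scene lunchbox 0.69 [ 0.6   -0.299  0.113]
scene lunchbox 0.33 [ 0.522 -0.     0.075]
scene round_box 0.94 [0.521 0.285 0.067]
scene round_box 0.71 [0.304 0.288 0.069]
scene square_jar_mid 0.78 [ 0.685 -0.032  0.079]
scene square_jar_mid 0.34 [0.519 0.003 0.073]
scene round_jar_mid 0.85 [0.52  0.001 0.072]
scene spoon 0.72 [ 0.703 -0.276  0.006]
scene fork 0.58 [0.72  0.373 0.007]
scene fork 0.2 [0.522 0.285 0.07 ]
scene muffin_cup 0.72 [0.783 0.142 0.018]
scene flap_edge 0.72 [ 0.319 -0.257  0.072]
scene flap_edge 0.59 [ 0.605 -0.304  0.137]
top lunchbox 0.88 [ 0.299 -0.252  0.073]
top lunchbox 0.56 [ 0.548 -0.296  0.044]
top round_box 0.95 [0.498 0.295 0.072]
top round_box 0.72 [0.721 0.361 0.009]
top round_box 0.59 [0.277 0.301 0.075]
top square_jar_mid 0.98 [ 0.647 -0.028  0.082]
top round_jar_mid 0.98 [0.491 0.006 0.082]
top spoon 0.53 [ 0.702 -0.262  0.008]
top fork 0.87 [0.719 0.362 0.008]
top muffin_cup 0.77 [0.784 0.14  0.006]
top flap_edge 0.73 [ 0.303 -0.253  0.074]
top flap_edge 0.61 [ 0.593 -0.292  0.181]
```

View pics/scene0.png

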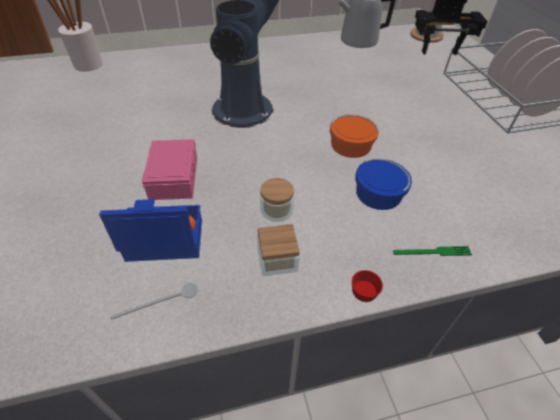

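View pics/top0.png

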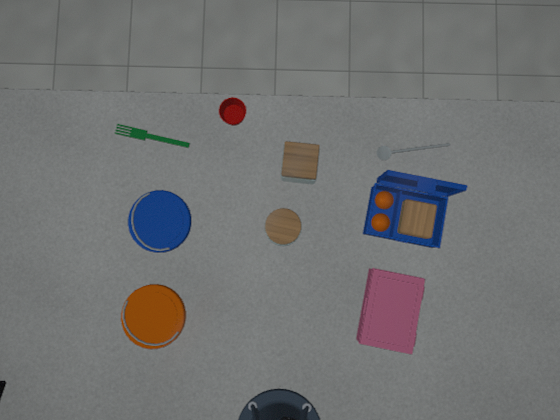

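The scene view shows the blue oblong box at (160,235), the pink one at (170,168), the blue round box at (382,183) and the orange one at (353,135). The jars are at (278,195) round and (278,245) square.
Look-alikes in the top view: oblong is blue (405,210) or pink (392,310), and round is blue (160,220) or orange (153,316). I choose the blue ones, and will check them in a crop and measure them by depth.

Run:
```python
from h import *
b=np.load('topp.npy');d=np.load('topd.npy');w=world('top',d)
cv2.imwrite('pics/crop1.png',cv2.resize(b[90:270,110:480,::-1],(740,360)))
hsv=cv2.cvtColor(b,cv2.COLOR_RGB2HSV)
blue=(hsv[...,0]>105)&(hsv[...,0]<130)&(hsv[...,1]>120)
X,Y,Z=w[...,0],w[...,1],w[...,2]
uu=np.arange(560)[None,:].repeat(420,0);vv=np.arange(420)[:,None].repeat(560,1)
print('table',np.nanmedian(Z[180:200,320:350]))
def rect(m,n):
    m=cv2.morphologyEx(m.astype(np.uint8),cv2.MORPH_OPEN,np.ones((3,3)))>0
    P=np.c_[X[m],Y[m]].astype(np.float32)*1000
    print(n,m.sum(),'z',np.nanmedian(Z[m]).round(4),'rect',cv2.minAreaRect(P),'circ',cv2.minEnclosingCircle(P),'mean',P.mean(0), 'pct', np.percentile(P,[1,99],0).round(0).tolist())
reg=(uu>110)&(uu<210)&(vv>170)&(vv<270)
rect(reg&blue&(Z>.055),'round_box')
reg=(uu>260)&(uu<305)&(vv>200)&(vv<250); rect(reg&(Z>.07),'rjar')
reg=(uu>270)&(uu<330)&(vv>130)&(vv<195); rect(reg&(Z>.07),'sqjar')
reg=(uu>350)&(uu<480)&(vv>160)&(vv<260)
rect(reg&(Z>.045)&(Z<.066),'rim'); rect(reg&(Z>.075),'flap')
for z in (.08,.1,.12,.14,.16,.18):
    m=reg&(abs(Z-z)<.006); 
    if m.sum()>3: print(z,m.sum(),np.median(X[m]),Y[m].min(),Y[m].max())
# scene flap
ds=np.load('scened.npy');s=np.load('scenep.npy');ws=world('scene',ds)
h2=cv2.cvtColor(s,cv2.COLOR_RGB2HSV);bl=(h2[...,0]>105)&(h2[...,0]<130)&(h2[...,1]>120)
m=bl&(ws[...,1]<-.1)&(ws[...,2]>.075);Q=ws[m];print('flap scene',m.sum(),Q.min(0),Q.max(0))
c=np.median(Q,0);_,_,V=np.linalg.svd(Q-c);print(c,V[2])
for l in ['spoon','fork']:
    r=bot.trace(l,'top'); 
    if r: rect(r[0]['mask']&(Z>.002),l)
```

```text
table 0.00010813188367470131
round_box 2687 z 0.0698 rect ((499.4364013671875, 293.5613708496094), (138.15985107421875, 143.07557678222656), 71.52216339111328) circ ((499.5755310058594, 298.9927062988281), 74.57511138916016) mean [501.12994 293.54788] pct [[439.0, 229.0], [568.0, 362.0]]
rjar 1030 z 0.08 rect ((493.9241027832031, 4.1428070068359375), (83.33868408203125, 83.37429809570312), 46.406124114990234) circ ((493.8674011230469, 3.720932722091675), 42.836891174316406) mean [493.46042     3.6915553] pct [[454.0, -36.0], [534.0, 43.0]]
sqjar 1232 z 0.08 rect ((653.0432739257812, -33.42797088623047), (83.7654800415039, 85.15432739257812), 85.46287536621094) circ ((652.3570556640625, -33.402408599853516), 57.21412658691406) mean [651.63403 -33.40318] pct [[610.0, -75.0], [694.0, 8.0]]
rim 727 z 0.0571 rect ((533.1544189453125, -293.522705078125), (180.75172424316406, 133.12985229492188), 80.10411071777344) circ ((529.1195068359375, -291.9842834472656), 107.90790557861328) mean [ 557.4545  -300.06625] pct [[458.0, -388.0], [607.0, -197.0]]
flap 980 z 0.1811 rect ((583.8057861328125,
[... 601 characters left out ...]
5 -0.21755435046831348
flap scene 3301 [ 0.57018849 -0.38938188  0.07500161] [ 0.620922   -0.21729823  0.19004081]
[ 0.60370623 -0.30295097  0.14255762] [ 0.98177431 -0.16668933  0.09129006]
spoon 273 z 0.0072 rect ((695.1215209960938, -315.7926330566406), (36.78054428100586, 175.3834991455078), 3.419546604156494) circ ((698.945556640625, -315.5641174316406), 88.18843841552734) mean [ 696.1743  -281.17017] pct [[674.0, -400.0], [717.0, -230.0]]
fork 268 z 0.0054 rect ((716.6876831054688, 319.74005126953125), (142.3059844970703, 24.94269371032715), 81.06927490234375) circ ((711.6419677734375, 320.532958984375), 71.27513885498047) mean [714.48645 326.6349 ] pct [[695.0, 251.0], [736.0, 390.0]]
```

View pics/crop1.png

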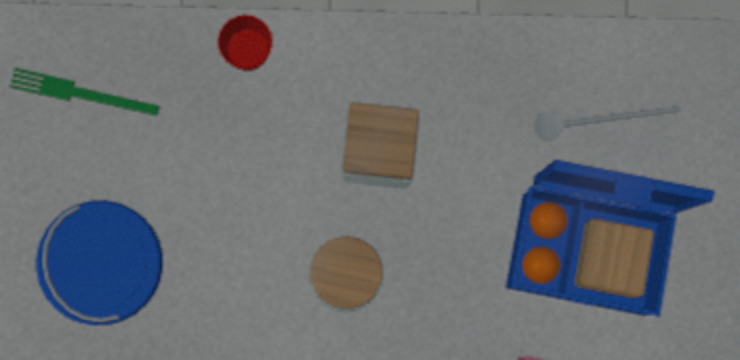

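The crop confirms it: blue oblong with the open flap at (610,235) and blue round box at (100,262), both matching the text. The jars are at (380,140) square and (346,272) round. The sizes and heights from depth agree with the description.

Plan:
1. Slide the round jar +y.
2. Slide the square jar -x, then -y' along the box frame.
3. Close the lid.

```bash
cat >> h.py <<'E'
def st():
    s=bot.read_state();R=np.array(s['tcp_rot']);print('t',s['time_s'],'p',np.round(s['position'],4),'yaw_y',np.degrees(np.arctan2(R[1,1],R[0,1])).round(2),'open',s['opening'],'F',np.round(s['force'],1),'z',R[:,2].round(3),'q6',np.round(s['joint_positions'],0)[[0,5]])
    return s,R
def plan(wps):
    """wps: list of (x,y,z,yaw of tool y in deg or None); prints tool-frame mm shift (roll done after shift)"""
    s,R=st();p=np.array(s['position'])
    for w in wps:
        d=np.array(w[:3])-p;t=R.T@d*1000
        a=0
        if w[3] is not None:
            a=np.degrees(np.arctan2(R[1,1],R[0,1]));a=-(((w[3]-a)+90)%180-90)
            R=R@cv2.Rodrigues(np.array([0,0,np.radians(a)]))[0]
        print(w,'shift',t.round(1),'then roll',np.radians(a).round(3));p=np.array(w[:3])
E
python3 - <<'E'
from h import *
plan([(.495,-.08,.223,0),(.495,-.08,.02,None),(.496,.12,.02,None)])
E
```

```text
t 1.0 p [0.1635 0.6032 0.2226] yaw_y 74.83 open 0.9974905146652981 F [ 0.4 -0.5  0.3] z [-0. -0. -1.] q6 [ 65. -10.]
(0.495, -0.08, 0.223, 0) shift [-4.987e+02 -5.726e+02 -4.000e-01] then roll 1.306
(0.495, -0.08, 0.02, None) shift [  0.   0. 203.] then roll 0.0
(0.496, 0.12, 0.02, None) shift [200.   1.  -0.] then roll 0.0
```

Call:
{"name": "move_arm", "arguments": {"increments": [{"xyz": [0,0,0],"roll": 0.12,"grip": 46},{"xyz": [0,0,0],"roll": 0.12,"grip": 46},{"xyz": [0,0,0],"roll": 0.12,"grip": 46},{"xyz": [0,0,0],"roll": 0.12,"grip": 46},{"xyz": [0,0,0],"roll": 0.12,"grip": 46}]}}

```text
time_s: 1.42
position: [0.1635, 0.6032, 0.2225]
tcp_rot: [[-0.644, 0.765, -0.0], [0.765, 0.644, -0.0], [-0.0, -0.0, -1.0]]
force: [0.8, 0.2, 0.2]
opening: 0.707
grasp_force: 0.0
```

Call:
{"name": "move_arm", "arguments": {"increments": [{"xyz": [0,0,0],"roll": 0.12,"grip": 46},{"xyz": [0,0,0],"roll": 0.12,"grip": 46},{"xyz": [0,0,0],"roll": 0.12,"grip": 46},{"xyz": [0,0,0],"roll": 0.12,"grip": 46},{"xyz": [0,0,0],"roll": 0.12,"grip": 46}]}}

```text
time_s: 1.83
position: [0.1635, 0.6032, 0.2226]
tcp_rot: [[-0.1, 0.995, -0.0], [0.995, 0.1, -0.0], [-0.0, -0.0, -1.0]]
force: [-0.0, 0.0, 0.2]
opening: 0.465
grasp_force: 0.0
```

Call:
{"name": "move_arm", "arguments": {"increments": [{"xyz": [0,0,0],"roll": 0.106,"grip": 46},{"xyz": [-36,17.5,0],"roll": 0,"grip": 46},{"xyz": [-36,17.5,0],"roll": 0,"grip": 46},{"xyz": [-36,17.5,0],"roll": 0,"grip": 46},{"xyz": [-36,17.5,0],"roll": 0,"grip": 46}]}}

```text
time_s: 2.25
position: [0.2338, 0.4578, 0.2225]
tcp_rot: [[-0.001, 1.0, 0.0], [1.0, 0.001, 0.0], [0.0, 0.0, -1.0]]
force: [0.8, -0.9, -0.7]
opening: 0.46
grasp_force: 0.0
```

Call:
{"name": "move_arm", "arguments": {"increments": [{"xyz": [-36,17.5,0],"roll": 0,"grip": 46},{"xyz": [-36,17.5,0],"roll": 0,"grip": 46},{"xyz": [-36,17.5,0],"roll": 0,"grip": 46},{"xyz": [-36,17.5,0],"roll": 0,"grip": 46},{"xyz": [-36,17.5,0],"roll": 0,"grip": 46}]}}

```text
time_s: 2.67
position: [0.3216, 0.2776, 0.2229]
tcp_rot: [[-0.001, 1.0, 0.001], [1.0, 0.001, 0.0], [0.0, 0.001, -1.0]]
force: [1.1, -0.1, 0.3]
opening: 0.458
grasp_force: 0.0
```

Call:
{"name": "move_arm", "arguments": {"increments": [{"xyz": [-36,17.5,0],"roll": 0,"grip": 46},{"xyz": [-36,17.5,0],"roll": 0,"grip": 46},{"xyz": [-36,17.5,0],"roll": 0,"grip": 46},{"xyz": [-36,17.5,0],"roll": 0,"grip": 46},{"xyz": [-36,17.5,0],"roll": 0,"grip": 46}]}}

```text
time_s: 3.08
position: [0.4092, 0.0973, 0.2229]
tcp_rot: [[0.0, 1.0, 0.001], [1.0, -0.0, 0.0], [0.0, 0.001, -1.0]]
force: [1.0, 0.7, 0.3]
opening: 0.46
grasp_force: 0.0
```

Call:
{"name": "move_arm", "arguments": {"increments": [{"xyz": [-36,17.5,0],"roll": 0,"grip": 46},{"xyz": [-36,17.5,0],"roll": 0,"grip": 46},{"xyz": [-36,17.5,0],"roll": 0,"grip": 46},{"xyz": [-36,17.5,0],"roll": 0,"grip": 46},{"xyz": [-36,17.5,0],"roll": 0,"grip": 46}]}}

```text
time_s: 3.5
position: [0.4966, -0.0829, 0.2228]
tcp_rot: [[0.001, 1.0, 0.001], [1.0, -0.001, -0.0], [-0.0, 0.001, -1.0]]
force: [0.7, 0.5, -0.4]
opening: 0.46
grasp_force: 0.0
```

Run:
```python
from h import *
plan([(.495,-.085,.22,0),(.495,-.085,.02,None),(.496,.12,.02,None)])
```

```text
t 3.5 p [ 0.4966 -0.0829  0.2228] yaw_y -0.04 open 0.4599997569319637 F [ 0.7  0.5 -0.4] z [ 0.001 -0.    -1.   ] q6 [-22. -22.]
(0.495, -0.085, 0.22, 0) shift [-2.1 -1.6  2.8] then roll -0.001
(0.495, -0.085, 0.02, None) shift [ 0.e+00 -1.e-01  2.e+02] then roll 0.0
(0.496, 0.12, 0.02, None) shift [205.   1.  -0.] then roll 0.0
```

Call:
{"name": "move_arm", "arguments": {"increments": [{"xyz": [0,-1,40],"roll": 0,"grip": 46},{"xyz": [0,-1,40],"roll": 0,"grip": 46},{"xyz": [0,-1,40],"roll": 0,"grip": 46},{"xyz": [0,0,40],"roll": 0,"grip": 46},{"xyz": [0,0,40],"roll": 0,"grip": 46}]}}

```text
time_s: 3.92
position: [0.4935, -0.0813, 0.0212]
tcp_rot: [[0.001, 1.0, 0.002], [1.0, -0.001, -0.001], [-0.001, 0.002, -1.0]]
force: [0.3, -0.4, -0.7]
opening: 0.458
grasp_force: 0.0
```

Call:
{"name": "move_arm", "arguments": {"increments": [{"xyz": [10,0,0],"roll": 0,"grip": 46},{"xyz": [10,0,0],"roll": 0,"grip": 46},{"xyz": [8,0,0],"roll": 0,"grip": 46},{"xyz": [6,0,0],"roll": 0,"grip": 46},{"xyz": [6,0,0],"roll": 0,"grip": 46}]}}

```text
time_s: 4.33
position: [0.4953, -0.0404, 0.026]
tcp_rot: [[-0.002, 1.0, 0.007], [1.0, 0.002, -0.003], [-0.003, 0.007, -1.0]]
force: [-0.0, -1.8, -0.3]
opening: 0.457
grasp_force: 0.8
```

Call:
{"name": "move_arm", "arguments": {"increments": [{"xyz": [8,0,0],"roll": 0,"grip": 46},{"xyz": [8,0,0],"roll": 0,"grip": 46},{"xyz": [8,0,0],"roll": 0,"grip": 46},{"xyz": [8,0,0],"roll": 0,"grip": 46},{"xyz": [8,0,0],"roll": 0,"grip": 46}]}}

```text
time_s: 4.75
position: [0.4936, -0.0003, 0.0232]
tcp_rot: [[-0.0, 1.0, 0.002], [1.0, 0.0, -0.001], [-0.001, 0.002, -1.0]]
force: [-0.3, -3.8, 3.2]
opening: 0.462
grasp_force: 2.0
```

```bash
cat >> h.py <<'E'
def meas(name='top',save=None):
    b,d=cap(name);w=world(name,d)
    if save: cv2.imwrite(save,b[:,:,::-1])
    for l in('round_jar_mid','square_jar_mid','round_box','lunchbox'):
        for r in bot.trace(l,name)[:2]:
            m=r['mask']&(w[...,2]>.045); 
            if m.sum()<30: continue
            q=w[m];zt=np.nanpercentile(q[:,2],60);q=q[abs(q[:,2]-zt)<.01]
            P=(q[:,:2]*1000).astype(np.float32);R=cv2.minAreaRect(P)
            print(l,round(r['conf'],2),len(q),'z',q[:,2].mean().round(3),'rect',np.round(R[0],1),np.round(R[1],1),round(R[2],1),'circ',np.round(cv2.minEnclosingCircle(P)[0],1),'mean',P.mean(0).round(1))
E
python3 - <<'E'
from h import *
st();meas('top','pics/a1.png')
E
```

```text
t 4.75 p [ 4.936e-01 -3.000e-04  2.320e-02] yaw_y 0.0 open 0.4615461581059236 F [-0.3 -3.8  3.2] z [ 0.002 -0.001 -1.   ] q6 [-13. -13.]
square_jar_mid 0.6 1219 z 0.08 rect [652.6 -33.4] [83.6 84. ] 85.3 circ [651.1 -33.7] mean [651.4 -33.5]
round_box 0.86 386 z 0.069 rect [557.6 284.6] [106.9  27.3] 77.9 circ [546.9 286.9] mean [555.3 285.3]
lunchbox 0.97 4089 z 0.071 rect [ 303.8 -255.3] [131.7 177.6] 79.6 circ [ 303.4 -256.2] mean [ 302.5 -255.2]
lunchbox 0.64 90 z 0.089 rect [ 594.8 -302.8] [172.3   9.3] 80.7 circ [ 595.8 -303. ] mean [ 597.5 -302.9]
```

Call:
{"name": "move_arm", "arguments": {"increments": [{"xyz": [8,0,0],"roll": 0,"grip": 46},{"xyz": [8,0,0],"roll": 0,"grip": 46},{"xyz": [8,0,0],"roll": 0,"grip": 46},{"xyz": [8,0,0],"roll": 0,"grip": 46},{"xyz": [8,0,0],"roll": 0,"grip": 46}]}}

```text
time_s: 5.42
position: [0.4927, 0.0402, 0.0224]
tcp_rot: [[-0.0, 1.0, -0.001], [1.0, 0.0, 0.0], [0.0, -0.001, -1.0]]
force: [-0.1, -1.0, -0.7]
opening: 0.46
grasp_force: 0.7
```

Call:
{"name": "move_arm", "arguments": {"increments": [{"xyz": [8,0,0],"roll": 0,"grip": 46},{"xyz": [8,0,0],"roll": 0,"grip": 46},{"xyz": [8,0,0],"roll": 0,"grip": 46},{"xyz": [8,0,0],"roll": 0,"grip": 46},{"xyz": [8,0,0],"roll": 0,"grip": 46}]}}

```text
time_s: 5.83
position: [0.4929, 0.0801, 0.0226]
tcp_rot: [[-0.0, 1.0, -0.0], [1.0, 0.0, -0.0], [-0.0, -0.0, -1.0]]
force: [0.3, -1.6, -1.7]
opening: 0.459
grasp_force: 0.8
```

Call:
{"name": "move_arm", "arguments": {"increments": [{"xyz": [8,0,0],"roll": 0,"grip": 46},{"xyz": [7,0,0],"roll": 0,"grip": 46},{"xyz": [5,0,0],"roll": 0,"grip": 46},{"xyz": [5,0,0],"roll": 0,"grip": 46},{"xyz": [3,0,0],"roll": 0,"grip": 46}]}}

```text
time_s: 6.25
position: [0.493, 0.1078, 0.0226]
tcp_rot: [[-0.0, 1.0, -0.0], [1.0, 0.0, 0.0], [0.0, -0.0, -1.0]]
force: [-0.2, -1.3, 0.2]
opening: 0.463
grasp_force: 0.9
```

Run:
```python
from h import *
st();meas('top','pics/a2.png');meas('scene','pics/a2s.png')
```

```text
t 6.25 p [0.493  0.1078 0.0226] yaw_y 0.02 open 0.46279373461895834 F [-0.2 -1.3  0.2] z [-0.  0. -1.] q6 [-0. -0.]
square_jar_mid 0.73 584 z 0.184 rect [ 583.7 -301.5] [173.4  33. ] 81.5 circ [ 591.4 -302.7] mean [ 588.7 -301.3]
square_jar_mid 0.66 1218 z 0.08 rect [652.6 -33.5] [83.7 84.5] 85.6 circ [651.3 -33.7] mean [651.6 -33.3]
round_box 0.66 2426 z 0.07 rect [514.6 300.7] [141.6 119.3] 89.7 circ [500.1 299. ] mean [510.3 302.3]
round_box 0.5 164 z 0.07 rect [218.  268.9] [23.9 46.6] 2.1 circ [222.9 268.9] mean [220.5 272. ]
lunchbox 0.96 4094 z 0.071 rect [ 303.2 -254.6] [131.1 176.6] 79.6 circ [ 303.4 -255.9] mean [ 302.4 -255.1]
round_jar_mid 0.92 199 z 0.08 rect [496.2 181.2] [73.2 33.8] 13.6 circ [498.1 174.7] mean [495.7 179.9]
round_jar_mid 0.24 558 z 0.152 rect [ 603.2 -304.2] [174.3  15.6] 83.2 circ [ 601. -304.] mean [ 604.9 -302.9]
square_jar_mid 0.67 1165 z 0.08 rect [656.5 -33.5] [84.  86.6] 85.7 circ [658.3 -33.7] mean [660.7 -34.4]
round_box 0.73 992 z 0.07 rect [286.7 313.4] [121.6 149.6] 63.8 circ [281.  302.5] mean [292.2 306.7]
round_box 0.72 1693 z 0.069 rect [504.2 296.5] [145.1 146. ] 73.6 circ [503.1 297.2] mean [510.1 293.3]
lunchbox 0.91 538 z 0.148 rect [ 603.2 -303.8] [173.5  15.6] 83.2 circ [ 602.6 -303.8] mean [ 604.9 -303.6]
lunchbox 0.81 1959 z 0.071 rect [ 305.  -254.4] [130.9 179.3] 80.7 circ [ 306.1 -256.5] mean [ 315.7 -256.7]
```

View pics/a2s.png

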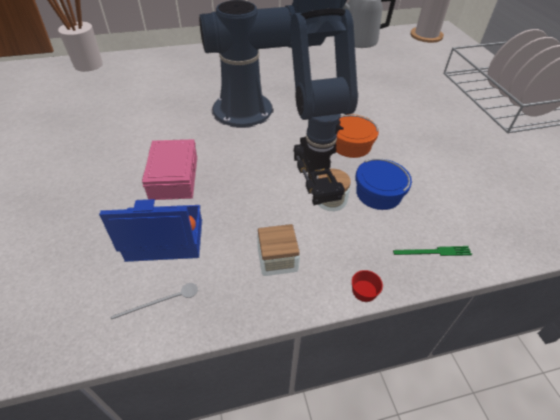

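The picture shows the round jar at (333,190) beside the blue round box at (382,183), with a gap of about 2 cm. Everything else is in place.

Call:
{"name": "move_arm", "arguments": {"increments": [{"xyz": [4,0,0],"roll": 0,"grip": 46},{"xyz": [4,0,0],"roll": 0,"grip": 46},{"xyz": [4,0,0],"roll": 0,"grip": 46},{"xyz": [3,0,0],"roll": 0,"grip": 46},{"xyz": [2,0,0],"roll": 0,"grip": 46}]}}

```text
time_s: 7.17
position: [0.493, 0.1247, 0.0225]
tcp_rot: [[-0.001, 1.0, -0.0], [1.0, 0.001, -0.0], [-0.0, -0.0, -1.0]]
force: [0.1, -1.6, 0.4]
opening: 0.464
grasp_force: 1.0
```

Call:
{"name": "move_arm", "arguments": {"increments": [{"xyz": [0,0,0],"roll": 0,"grip": 46},{"xyz": [-10,0,0],"roll": 0,"grip": 46},{"xyz": [-20,0,0],"roll": 0,"grip": 46},{"xyz": [-30,0,0],"roll": 0,"grip": 46},{"xyz": [-20,0,0],"roll": 0,"grip": 46}]}}

```text
time_s: 7.58
position: [0.4931, 0.0425, 0.0225]
tcp_rot: [[-0.0, 1.0, 0.0], [1.0, 0.0, -0.0], [-0.0, 0.0, -1.0]]
force: [-0.1, 0.8, 0.1]
opening: 0.461
grasp_force: 0.0
```

Call:
{"name": "move_arm", "arguments": {"increments": [{"xyz": [0,0,-40],"roll": 0,"grip": 46},{"xyz": [0,0,-40],"roll": 0,"grip": 46},{"xyz": [-20,0,-35],"roll": 0,"grip": 46},{"xyz": [-30,0,0],"roll": 0,"grip": 46},{"xyz": [-30,0,0],"roll": 0,"grip": 46}]}}

```text
time_s: 8.0
position: [0.4945, -0.0371, 0.1401]
tcp_rot: [[-0.002, 1.0, 0.006], [1.0, 0.002, -0.002], [-0.002, 0.006, -1.0]]
force: [-0.1, -0.3, -0.4]
opening: 0.46
grasp_force: 0.0
```

Run:
```python
from h import *
st();meas('scene','pics/a3s.png');meas('top')
```

```text
t 8.0 p [ 0.4945 -0.0371  0.1401] yaw_y 0.1 open 0.4597524383699418 F [-0.1 -0.3 -0.4] z [ 0.006 -0.002 -1.   ] q6 [-17. -17.]
round_jar_mid 0.73 633 z 0.079 rect [497.  173.8] [83.7 84. ] 56.6 circ [495.8 174.3] mean [500.2 172.5]
square_jar_mid 0.9 1171 z 0.08 rect [656.5 -33.4] [84.  86.6] 85.2 circ [657.1 -33.3] mean [660.9 -34.6]
round_box 0.81 1167 z 0.069 rect [280.9 301.3] [148.2 145.5] 70.2 circ [279.3 302.3] mean [287.8 298.1]
round_box 0.74 1707 z 0.069 rect [505.4 297.3] [149.2 144.4] 83.1 circ [503.8 298.6] mean [510.2 294.6]
lunchbox 0.91 555 z 0.148 rect [ 603.4 -304.7] [175.3  15. ] 83.3 circ [ 602.  -304.5] mean [ 604.6 -305. ]
lunchbox 0.81 1978 z 0.071 rect [ 305.  -255.3] [132.2 181.4] 79.6 circ [ 304.4 -256.4] mean [ 315.7 -256.7]
round_jar_mid 0.94 1037 z 0.08 rect [491.9 174.6] [85.  83.1] 2.9 circ [492.  175.3] mean [491.5 174.5]
square_jar_mid 0.76 1117 z 0.08 rect [654.1 -32.8] [84.9 82.2] 88.8 circ [653.1 -30.7] mean [654.6 -32.4]
round_box 0.81 3076 z 0.07 rect [498.9 297.7] [147.3 147.8] 28.0 circ [499.3 299.2] mean [498.5 297.4]
round_box 0.8 644 z 0.069 rect [328. 284.] [124.1  37.7] 72.6 circ [311.2 289.2] mean [324.9 283.9]
lunchbox 0.84 98 z 0.092 rect [ 594.5 -303.4] [173.6   9.6] 79.9 circ [ 594.8 -303.5] mean [ 597.2 -304.4]
lunchbox 0.68 4097 z 0.071 rect [ 302.7 -255.1] [132.3 176.4] 80.5 circ [ 302.1 -256.8] mean [ 302.2 -255.1]
```

Call:
{"name": "move_arm", "arguments": {"increments": [{"xyz": [-2,36,0],"roll": 0,"grip": 60},{"xyz": [-2,36,0],"roll": 0,"grip": 60},{"xyz": [-2,36,0],"roll": 0,"grip": 60},{"xyz": [-2,36,0],"roll": 0,"grip": 60},{"xyz": [-2,36,0],"roll": 0,"grip": 60}]}}

```text
time_s: 8.92
position: [0.6744, -0.0448, 0.1373]
tcp_rot: [[-0.001, 1.0, -0.001], [1.0, 0.001, 0.0], [0.0, -0.001, -1.0]]
force: [-0.4, -0.1, -0.0]
opening: 0.594
grasp_force: 0.0
```

Call:
{"name": "move_arm", "arguments": {"increments": [{"xyz": [-1,36,0],"roll": 0,"grip": 60},{"xyz": [-1,32,0],"roll": 0,"grip": 60},{"xyz": [0,0,0],"roll": -0.12,"grip": 60},{"xyz": [0,0,0],"roll": -0.12,"grip": 60},{"xyz": [0,0,0],"roll": -0.12,"grip": 60}]}}

```text
time_s: 9.33
position: [0.7411, -0.0466, 0.1362]
tcp_rot: [[-0.359, 0.933, -0.002], [0.933, 0.359, 0.0], [0.001, -0.001, -1.0]]
force: [-0.3, 0.6, 0.2]
opening: 0.599
grasp_force: 0.0
```

Call:
{"name": "move_arm", "arguments": {"increments": [{"xyz": [0,0,0],"roll": -0.12,"grip": 60},{"xyz": [0,0,0],"roll": -0.12,"grip": 60},{"xyz": [0,0,0],"roll": -0.12,"grip": 60},{"xyz": [0,0,0],"roll": -0.12,"grip": 60},{"xyz": [0,0,0],"roll": -0.12,"grip": 60}]}}

```text
time_s: 9.75
position: [0.7407, -0.0466, 0.1368]
tcp_rot: [[-0.823, 0.568, -0.001], [0.568, 0.823, 0.0], [0.001, -0.0, -1.0]]
force: [1.1, -0.0, 0.2]
opening: 0.6
grasp_force: 0.0
```

Call:
{"name": "move_arm", "arguments": {"increments": [{"xyz": [0,0,0],"roll": -0.12,"grip": 60},{"xyz": [0,0,0],"roll": -0.12,"grip": 60},{"xyz": [0,0,0],"roll": -0.12,"grip": 60},{"xyz": [0,0,0],"roll": -0.08,"grip": 60},{"xyz": [0,0,0],"roll": 0,"grip": 60}]}}

```text
time_s: 10.17
position: [0.7407, -0.0467, 0.1369]
tcp_rot: [[-0.986, 0.167, -0.001], [0.167, 0.986, 0.0], [0.001, 0.0, -1.0]]
force: [-0.1, -0.3, -1.0]
opening: 0.6
grasp_force: 0.0
```

Run:
```python
from h import *
plan([(.742,-.049,.14,80.2),(.742,-.049,.022,None)])
```

```text
t 10.1667 p [ 0.7407 -0.0467  0.1369] yaw_y 80.36 open 0.6002501086725694 F [-0.1 -0.3 -1. ] z [-0.001  0.    -1.   ] q6 [-12. -93.]
(0.742, -0.049, 0.14, 80.2) shift [-1.7 -2.  -3.1] then roll 0.003
(0.742, -0.049, 0.022, None) shift [-1.00e-01 -0.00e+00  1.18e+02] then roll 0.0
```

Call:
{"name": "move_arm", "arguments": {"increments": [{"xyz": [0,-1,39],"roll": 0,"grip": 60},{"xyz": [0,-1,38],"roll": 0,"grip": 60},{"xyz": [0,0,37],"roll": 0,"grip": 60},{"xyz": [8,0,0],"roll": 0,"grip": 60},{"xyz": [8,0,0],"roll": 0,"grip": 60}]}}

```text
time_s: 10.58
position: [0.7215, -0.0458, 0.0196]
tcp_rot: [[-0.985, 0.171, -0.008], [0.171, 0.985, 0.002], [0.008, 0.0, -1.0]]
force: [0.1, 0.1, 1.4]
opening: 0.604
grasp_force: 0.0
```

Call:
{"name": "move_arm", "arguments": {"increments": [{"xyz": [7,0,0],"roll": 0,"grip": 60},{"xyz": [6,0,0],"roll": 0,"grip": 60},{"xyz": [6,0,0],"roll": 0,"grip": 60},{"xyz": [6,0,0],"roll": 0,"grip": 60},{"xyz": [6,0,0],"roll": 0,"grip": 60}]}}

```text
time_s: 11.0
position: [0.6969, -0.0425, 0.0269]
tcp_rot: [[-0.985, 0.17, 0.008], [0.17, 0.985, -0.002], [-0.008, -0.0, -1.0]]
force: [3.7, -0.0, 3.0]
opening: 0.598
grasp_force: 1.8
```

Call:
{"name": "move_arm", "arguments": {"increments": [{"xyz": [6,0,0],"roll": 0,"grip": 60},{"xyz": [6,0,0],"roll": 0,"grip": 60},{"xyz": [6,0,0],"roll": 0,"grip": 60},{"xyz": [6,0,0],"roll": 0,"grip": 60},{"xyz": [6,0,0],"roll": 0,"grip": 60}]}}

```text
time_s: 11.42
position: [0.6645, -0.0366, 0.0236]
tcp_rot: [[-0.985, 0.17, 0.001], [0.17, 0.985, -0.0], [-0.001, 0.0, -1.0]]
force: [3.8, -0.7, 3.0]
opening: 0.599
grasp_force: 1.7
```

Call:
{"name": "move_arm", "arguments": {"increments": [{"xyz": [5,0,0],"roll": 0,"grip": 60},{"xyz": [3,0,0],"roll": 0,"grip": 60},{"xyz": [0,0,0],"roll": 0,"grip": 60},{"xyz": [-20,0,0],"roll": 0,"grip": 60},{"xyz": [-30,0,0],"roll": 0,"grip": 60}]}}

```text
time_s: 11.83
position: [0.7007, -0.0422, 0.0216]
tcp_rot: [[-0.985, 0.17, -0.012], [0.169, 0.986, 0.003], [0.012, 0.001, -1.0]]
force: [0.5, -1.0, -0.3]
opening: 0.605
grasp_force: 0.0
```

Run:
```python
from h import *
st();meas('scene','pics/a4s.png')
```

```text
t 11.8333 p [ 0.7007 -0.0422  0.0216] yaw_y 80.24 open 0.6045598648370593 F [ 0.5 -1.  -0.3] z [-0.012  0.003 -1.   ] q6 [-13. -93.]
round_jar_mid 0.56 642 z 0.079 rect [496.7 174.8] [84.8 85. ] 76.0 circ [495.9 175.4] mean [500.3 173. ]
square_jar_mid 0.74 1710 z 0.069 rect [504.3 298.1] [147.7 146.3] 79.8 circ [502.9 298.3] mean [509.8 294.6]
round_box 0.87 1689 z 0.069 rect [504.2 298.6] [144.8 148.2] 44.5 circ [502.9 298.3] mean [510.4 294.8]
round_box 0.78 1157 z 0.069 rect [282.3 302. ] [142.7 148.8] 16.3 circ [278.7 300. ] mean [287.2 298.5]
lunchbox 0.9 1978 z 0.071 rect [ 304.9 -255.1] [131.4 184.1] 80.0 circ [ 306.  -255.4] mean [ 315.7 -256.5]
lunchbox 0.81 552 z 0.149 rect [ 603.1 -304.9] [175.9  13.8] 83.2 circ [ 601.3 -304.7] mean [ 604.8 -303.9]
```

Call:
{"name": "move_arm", "arguments": {"increments": [{"xyz": [0,0,-40],"roll": 0,"grip": 60},{"xyz": [0,0,-40],"roll": 0,"grip": 60},{"xyz": [0,0,-40],"roll": 0,"grip": 60},{"xyz": [0,0,0],"roll": 0.121,"grip": 60},{"xyz": [0,0,0],"roll": 0.12,"grip": 60}]}}

```text
time_s: 12.5
position: [0.7063, -0.0436, 0.1469]
tcp_rot: [[-0.914, 0.405, 0.003], [0.405, 0.914, -0.001], [-0.003, 0.001, -1.0]]
force: [-0.2, 0.5, -0.4]
opening: 0.598
grasp_force: 0.0
```

Call:
{"name": "move_arm", "arguments": {"increments": [{"xyz": [0,0,0],"roll": 0.121,"grip": 60},{"xyz": [0,0,0],"roll": 0.121,"grip": 60},{"xyz": [0,0,0],"roll": 0.121,"grip": 60},{"xyz": [0,0,0],"roll": 0.121,"grip": 60},{"xyz": [0,0,0],"roll": 0.121,"grip": 60}]}}

```text
time_s: 12.92
position: [0.7036, -0.0431, 0.1424]
tcp_rot: [[-0.521, 0.853, -0.005], [0.853, 0.521, 0.001], [0.003, -0.004, -1.0]]
force: [-0.2, 0.4, 0.1]
opening: 0.598
grasp_force: 0.0
```

Call:
{"name": "move_arm", "arguments": {"increments": [{"xyz": [0,0,0],"roll": 0.121,"grip": 60},{"xyz": [0,0,0],"roll": 0.121,"grip": 60},{"xyz": [0,0,0],"roll": 0.121,"grip": 60},{"xyz": [0,0,0],"roll": 0.121,"grip": 60},{"xyz": [0,0,0],"roll": 0.121,"grip": 60}]}}

```text
time_s: 13.33
position: [0.7036, -0.0431, 0.1424]
tcp_rot: [[0.057, 0.998, -0.005], [0.998, -0.057, 0.001], [0.001, -0.005, -1.0]]
force: [-0.5, 0.2, -0.3]
opening: 0.602
grasp_force: 0.0
```

Call:
{"name": "move_arm", "arguments": {"increments": [{"xyz": [0,0,0],"roll": 0.121,"grip": 60},{"xyz": [0,0,0],"roll": 0,"grip": 60}]}}

```text
time_s: 13.5
position: [0.7038, -0.0432, 0.1425]
tcp_rot: [[0.173, 0.985, -0.004], [0.985, -0.173, 0.001], [0.0, -0.005, -1.0]]
force: [0.2, 0.0, 0.0]
opening: 0.598
grasp_force: 0.0
```

Run:
```python
from h import *
plan([(.619,.064,.14,-9.8),(.619,.064,.022,None)]);meas('top','pics/a5.png')
```

```text
t 13.5 p [ 0.7038 -0.0432  0.1425] yaw_y -9.96 open 0.5984167369122756 F [0.2 0.  0. ] z [-0.004  0.001 -1.   ] q6 [-13.  -3.]
(0.619, 0.064, 0.14, -9.8) shift [  90.9 -102.1    3. ] then roll -0.003
(0.619, 0.064, 0.022, None) shift [ -0.    0.5 118. ] then roll 0.0
round_box 0.56 69 z 0.068 rect [567.6 284.2] [49.3  9.1] 80.2 circ [563.5 284.9] mean [567.4 286.3]
lunchbox 0.93 95 z 0.091 rect [ 594.6 -302.7] [172.6   9.7] 80.1 circ [ 595.8 -302.9] mean [ 597.2 -303.6]
lunchbox 0.22 617 z 0.184 rect [ 584.  -300.8] [174.1  33.7] 80.2 circ [ 597. -303.] mean [ 589.1 -300.6]
```

Call:
{"name": "move_arm", "arguments": {"increments": [{"xyz": [24,-26,0],"roll": 0,"grip": 60},{"xyz": [24,-26,0],"roll": 0,"grip": 60},{"xyz": [24,-25,0],"roll": 0,"grip": 60},{"xyz": [23,-25,0],"roll": 0,"grip": 60},{"xyz": [0,0,0],"roll": 0,"grip": 60}]}}

```text
time_s: 14.17
position: [0.6159, 0.0724, 0.1431]
tcp_rot: [[0.166, 0.986, -0.008], [0.986, -0.166, 0.003], [0.001, -0.008, -1.0]]
force: [0.0, 0.1, -0.7]
opening: 0.602
grasp_force: 0.0
```

Run:
```python
from h import *
st();meas('top');meas('scene','pics/a6.png')
```

```text
t 14.1667 p [0.6159 0.0724 0.1431] yaw_y -9.54 open 0.6018512037702296 F [ 0.   0.1 -0.7] z [-0.008  0.003 -1.   ] q6 [-4.  6.]
square_jar_mid 0.78 1243 z 0.08 rect [600.2 -21.9] [83.6 84.4] 80.1 circ [599.9 -21.7] mean [599.5 -21.8]
round_box 0.82 2433 z 0.07 rect [505.2 311. ] [122.3 144.7] 61.2 circ [500.1 299.3] mean [504.1 308.4]
round_box 0.17 636 z 0.184 rect [ 583.7 -301.8] [174.6  34.1] 80.1 circ [ 597.4 -304.2] mean [ 589.  -302.4]
lunchbox 0.84 4091 z 0.071 rect [ 303.  -255.7] [132.8 177.5] 80.9 circ [ 303.5 -256.1] mean [ 302.3 -255.1]
round_jar_mid 0.61 321 z 0.08 rect [491.2 181. ] [82.5 70.1] 51.3 circ [496.3 175.2] mean [498.3 186.1]
square_jar_mid 0.96 1037 z 0.08 rect [603. -22.] [84.3 86.6] 80.9 circ [604.3 -22.5] mean [608.4 -23.3]
round_box 0.87 1705 z 0.069 rect [503.3 297.9] [146.8 146.4] 50.4 circ [500.1 295.8] mean [509.7 294.3]
round_box 0.7 725 z 0.069 rect [291.8 326.7] [ 91.6 150.3] 62.3 circ [280.7 304.7] mean [300.9 317.8]
lunchbox 0.98 548 z 0.149 rect [ 603.7 -304.9] [175.8  15.3] 83.6 circ [ 601.9 -304.7] mean [ 604.7 -304.5]
lunchbox 0.97 1962 z 0.071 rect [ 305.2 -255.4] [131.9 180.1] 79.9 circ [ 307.5 -256.5] mean [ 316.1 -256.6]
```

View pics/a6.png

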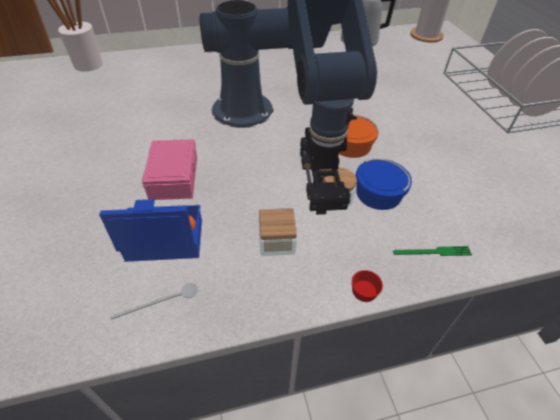

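The picture shows the square jar at (278,230) clear of the round jar at (340,182), which stands against its box. The square jar's yaw now matches the oblong box at about 80°.

Call:
{"name": "move_arm", "arguments": {"increments": [{"xyz": [0,1,40],"roll": 0,"grip": 60},{"xyz": [0,1,40],"roll": 0,"grip": 60},{"xyz": [0,0,40],"roll": 0,"grip": 60},{"xyz": [-10,0,0],"roll": 0,"grip": 60},{"xyz": [-10,0,0],"roll": 0,"grip": 60}]}}

```text
time_s: 15.08
position: [0.618, 0.0468, 0.0207]
tcp_rot: [[0.17, 0.985, -0.007], [0.985, -0.17, 0.001], [-0.001, -0.007, -1.0]]
force: [0.6, -0.1, 0.4]
opening: 0.6
grasp_force: 0.0
```

Call:
{"name": "move_arm", "arguments": {"increments": [{"xyz": [-8,0,0],"roll": 0,"grip": 60},{"xyz": [-6,0,0],"roll": 0,"grip": 60},{"xyz": [-6,0,0],"roll": 0,"grip": 60},{"xyz": [-6,0,0],"roll": 0,"grip": 60},{"xyz": [-7,0,0],"roll": 0,"grip": 60}]}}

```text
time_s: 15.5
position: [0.6166, 0.0145, 0.0263]
tcp_rot: [[0.172, 0.985, 0.005], [0.985, -0.172, 0.0], [0.001, 0.005, -1.0]]
force: [1.3, 4.0, 1.9]
opening: 0.601
grasp_force: 1.7
```

Call:
{"name": "move_arm", "arguments": {"increments": [{"xyz": [-8,0,0],"roll": 0,"grip": 60},{"xyz": [-8,0,0],"roll": 0,"grip": 60},{"xyz": [-8,0,0],"roll": 0,"grip": 60},{"xyz": [-8,0,0],"roll": 0,"grip": 60},{"xyz": [-8,0,0],"roll": 0,"grip": 60}]}}

```text
time_s: 15.92
position: [0.6076, -0.0254, 0.0235]
tcp_rot: [[0.171, 0.985, -0.001], [0.985, -0.171, 0.0], [0.0, -0.001, -1.0]]
force: [0.7, 3.8, 2.6]
opening: 0.601
grasp_force: 1.7
```

Call:
{"name": "move_arm", "arguments": {"increments": [{"xyz": [-8,0,0],"roll": 0,"grip": 60},{"xyz": [-8,0,0],"roll": 0,"grip": 60},{"xyz": [-8,0,0],"roll": 0,"grip": 60},{"xyz": [-8,0,0],"roll": 0,"grip": 60},{"xyz": [-8,0,0],"roll": 0,"grip": 60}]}}

```text
time_s: 16.33
position: [0.6007, -0.065, 0.0233]
tcp_rot: [[0.171, 0.985, -0.001], [0.985, -0.171, 0.0], [-0.0, -0.001, -1.0]]
force: [0.7, 2.8, 2.4]
opening: 0.6
grasp_force: 1.5
```

Call:
{"name": "move_arm", "arguments": {"increments": [{"xyz": [-8,0,0],"roll": 0,"grip": 60},{"xyz": [-8,0,0],"roll": 0,"grip": 60},{"xyz": [-6,0,0],"roll": 0,"grip": 60},{"xyz": [-5,0,0],"roll": 0,"grip": 60},{"xyz": [-3,0,0],"roll": 0,"grip": 60}]}}

```text
time_s: 16.75
position: [0.5957, -0.0946, 0.0234]
tcp_rot: [[0.172, 0.985, -0.0], [0.985, -0.172, -0.0], [-0.0, -0.0, -1.0]]
force: [1.7, 2.4, -0.1]
opening: 0.599
grasp_force: 1.0
```

Run:
```python
from h import *
st();meas('top');meas('scene','pics/a7.png')
```

```text
t 16.75 p [ 0.5957 -0.0946  0.0234] yaw_y -9.89 open 0.5993514242737484 F [ 1.7  2.4 -0.1] z [-0. -0. -1.] q6 [-20. -10.]
round_box 0.69 1722 z 0.07 rect [278.5 337.5] [ 80.3 148.5] 84.1 circ [275.1 304.9] mean [278.4 330.9]
round_box 0.61 2075 z 0.07 rect [502.6 323.2] [ 99.7 149.2] 82.8 circ [499.8 300.4] mean [501. 318.]
lunchbox 0.92 4007 z 0.071 rect [ 303.5 -255.5] [132.5 178.1] 80.0 circ [ 303.7 -255.5] mean [ 301.1 -255.6]
lunchbox 0.91 102 z 0.1 rect [ 594.2 -302.9] [173.7  10.2] 80.0 circ [ 594.5 -303. ] mean [ 596.9 -304.5]
round_jar_mid 0.69 622 z 0.079 rect [495.9 173.5] [82.1 84.7] 86.9 circ [495.5 174.4] mean [500.6 172.4]
square_jar_mid 0.92 751 z 0.08 rect [ 579.8 -148.2] [82.  84.9] 80.9 circ [ 578.8 -157. ] mean [ 580.8 -158.6]
round_box 0.76 1701 z 0.069 rect [505.4 298.5] [144.5 149. ] 33.0 circ [503.8 299.4] mean [510.3 294.5]
round_box 0.63 1170 z 0.069 rect [282.  299.1] [145.3 143.5] 12.4 circ [278.6 301.7] mean [287.7 297.6]
lunchbox 0.82 1968 z 0.071 rect [ 305.  -254.6] [130.4 182.3] 81.2 circ [ 307.1 -255.7] mean [ 315.6 -256.6]
lunchbox 0.61 539 z 0.149 rect [ 603.8 -304.5] [174.6  14.1] 83.3 circ [ 602.4 -304.3] mean [ 604.8 -303.9]
```

Call:
{"name": "move_arm", "arguments": {"increments": [{"xyz": [-4,0,0],"roll": 0,"grip": 60},{"xyz": [-4,0,0],"roll": 0,"grip": 60},{"xyz": [-3,0,0],"roll": 0,"grip": 60},{"xyz": [-3,0,0],"roll": 0,"grip": 60},{"xyz": [-2,0,0],"roll": 0,"grip": 60}]}}

```text
time_s: 17.67
position: [0.5932, -0.1098, 0.0236]
tcp_rot: [[0.172, 0.985, 0.0], [0.985, -0.172, 0.0], [0.0, -0.0, -1.0]]
force: [0.3, 1.9, 0.4]
opening: 0.597
grasp_force: 1.2
```

Call:
{"name": "move_arm", "arguments": {"increments": [{"xyz": [0,0,0],"roll": 0,"grip": 60},{"xyz": [10,0,0],"roll": 0,"grip": 60},{"xyz": [20,0,0],"roll": 0,"grip": 60},{"xyz": [30,0,0],"roll": 0,"grip": 60},{"xyz": [10,0,0],"roll": 0,"grip": 0}]}}

```text
time_s: 18.08
position: [0.6053, -0.0374, 0.0235]
tcp_rot: [[0.17, 0.986, -0.0], [0.986, -0.17, 0.001], [0.001, -0.0, -1.0]]
force: [-0.6, -0.2, 0.5]
opening: 0.576
grasp_force: 0.0
```

Call:
{"name": "move_arm", "arguments": {"increments": [{"xyz": [0,0,-40],"roll": 0,"grip": 0},{"xyz": [0,0,-40],"roll": 0,"grip": 0},{"xyz": [0,0,-40],"roll": 0,"grip": 0},{"xyz": [30,0,-28],"roll": 0,"grip": 0},{"xyz": [30,0,-28],"roll": 0,"grip": 0}]}}

```text
time_s: 18.5
position: [0.6161, 0.018, 0.202]
tcp_rot: [[0.174, 0.985, 0.002], [0.985, -0.174, -0.001], [-0.001, 0.002, -1.0]]
force: [1.1, 0.6, 0.1]
opening: 0.231
grasp_force: 0.0
```

Run:
```python
from h import *
st();meas('top','pics/a8.png');meas('scene')
```

```text
t 18.5 p [0.6161 0.018  0.202 ] yaw_y -10.01 open 0.2311585411380667 F [1.1 0.6 0.1] z [ 0.002 -0.001 -1.   ] q6 [-9.  1.]
round_jar_mid 0.84 396 z 0.08 rect [502.8 191.4] [41.9 68.2] 62.3 circ [503.5 192.9] mean [502.9 191.2]
round_jar_mid 0.15 613 z 0.184 rect [ 583.3 -301.2] [173.2  33.2] 80.7 circ [ 595.1 -303.1] mean [ 588.7 -302.6]
square_jar_mid 0.71 1253 z 0.08 rect [ 573.7 -161.4] [83.6 84.5] 80.1 circ [ 573.  -160.8] mean [ 572.9 -160.8]
round_box 0.73 647 z 0.069 rect [329.8 301.9] [103.1  43.2] 76.5 circ [327.3 302.9] mean [326.8 297.1]
round_box 0.7 3040 z 0.07 rect [497.7 297.3] [144.8 148.4] 30.5 circ [499.5 299.1] mean [498.4 297. ]
lunchbox 0.95 99 z 0.09 rect [ 594.3 -303.7] [174.3  10. ] 79.7 circ [ 592.  -303.3] mean [ 597.9 -300.7]
lunchbox 0.83 4078 z 0.071 rect [ 302.7 -255.1] [131.6 176.6] 79.4 circ [ 303.7 -255.5] mean [ 302.5 -254.8]
round_jar_mid 0.77 595 z 0.08 rect [497.6 179. ] [74.8 83.8] 68.2 circ [495.3 175.1] mean [501.4 175.7]
square_jar_mid 0.45 548 z 0.152 rect [ 603.2 -305.1] [175.7  16.3] 84.1 circ [ 601.8 -305. ] mean [ 604.8 -303.3]
round_box 0.88 1116 z 0.069 rect [283.3 299.4] [140.6 136.4] 68.1 circ [284.3 299.9] mean [289.  297.4]
round_box 0.58 1707 z 0.069 rect [504.2 297.7] [146.1 149. ] 62.9 circ [505.1 289.8] mean [509.9 294.5]
lunchbox 0.94 1941 z 0.071 rect [ 306.1 -253.8] [128.6 180.1] 80.5 circ [ 308.5 -256.6] mean [ 316.  -256.6]
lunchbox 0.82 546 z 0.149 rect [ 603.5 -305.1] [175.7  16.8] 84.1 circ [ 601.8 -305. ] mean [ 604.8 -304. ]
```

View pics/a8.png

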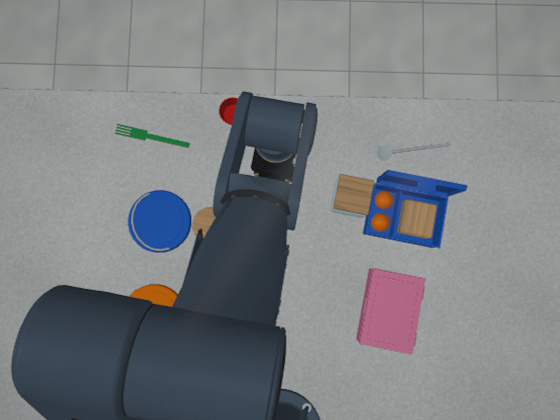

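The picture shows the square jar at (354,195) flush against the oblong box's left side, with both box poses unchanged. Next is the lid: I'll go behind it above the counter, then follow its arc.

Call:
{"name": "move_arm", "arguments": {"increments": [{"xyz": [-20,25,0],"roll": 0,"grip": 0},{"xyz": [-20,25,0],"roll": 0,"grip": 0},{"xyz": [-20,25,0],"roll": 0,"grip": 0},{"xyz": [-20,20,0],"roll": 0,"grip": 0},{"xyz": [-35,0,0],"roll": 0,"grip": 0}]}}

```text
time_s: 19.42
position: [0.6931, -0.1115, 0.1984]
tcp_rot: [[0.17, 0.985, 0.003], [0.985, -0.17, 0.001], [0.001, 0.003, -1.0]]
force: [-0.0, -0.5, 0.1]
opening: 0.01
grasp_force: 0.0
```

Call:
{"name": "move_arm", "arguments": {"increments": [{"xyz": [-38,0,0],"roll": 0,"grip": 0},{"xyz": [-38,0,0],"roll": 0,"grip": 0},{"xyz": [-38,0,0],"roll": 0,"grip": 0},{"xyz": [-38,0,0],"roll": 0,"grip": 0},{"xyz": [-38,0,0],"roll": 0,"grip": 0}]}}

```text
time_s: 19.83
position: [0.6557, -0.3004, 0.1983]
tcp_rot: [[0.172, 0.985, -0.002], [0.985, -0.172, 0.001], [0.001, -0.002, -1.0]]
force: [0.8, 0.2, 0.2]
opening: 0.005
grasp_force: 0.0
```

Call:
{"name": "move_arm", "arguments": {"increments": [{"xyz": [-10,0,0],"roll": 0,"grip": 0},{"xyz": [0,0,0],"roll": 0,"grip": 0}]}}

```text
time_s: 20.0
position: [0.6536, -0.3126, 0.1983]
tcp_rot: [[0.177, 0.984, -0.001], [0.984, -0.177, -0.0], [-0.0, -0.001, -1.0]]
force: [-0.2, 0.2, -0.6]
opening: 0.007
grasp_force: 0.0
```

```bash
cat >> h.py <<'E'
def bx():
    s,R=st();p=np.array(s['position'])-[.535,-.293,0];print('box x,y',np.round([p[0]*.985-p[1]*.171,p[0]*.171+p[1]*.985,p[2]],4))
E
python3 - <<'E'
from h import *
bx()
E
```

```text
t 20.0 p [ 0.6536 -0.3126  0.1983] yaw_y -10.2 open 0.006716120915011341 F [-0.2  0.2 -0.6] z [-0.001 -0.    -1.   ] q6 [-34. -24.]
box x,y [0.1202 0.001  0.1983]
```

Call:
{"name": "move_arm", "arguments": {"increments": [{"xyz": [0,0,23],"roll": 0,"grip": 0},{"xyz": [0,0,22],"roll": 0,"grip": 0},{"xyz": [0,-16,0],"roll": 0,"grip": 0},{"xyz": [0,-14,0],"roll": 0,"grip": 0},{"xyz": [0,-9,0],"roll": 0,"grip": 0}]}}

```text
time_s: 20.42
position: [0.6153, -0.2986, 0.153]
tcp_rot: [[0.17, 0.985, -0.003], [0.985, -0.17, 0.003], [0.003, -0.004, -1.0]]
force: [-0.4, 0.4, -0.1]
opening: 0.003
grasp_force: 0.0
```

Call:
{"name": "move_arm", "arguments": {"increments": [{"xyz": [0,-9,1],"roll": 0,"grip": 0},{"xyz": [0,-8,1],"roll": 0,"grip": 0},{"xyz": [0,-8,1],"roll": 0,"grip": 0},{"xyz": [0,-8,2],"roll": 0,"grip": 0},{"xyz": [0,-8,3],"roll": 0,"grip": 0}]}}

```text
time_s: 20.83
position: [0.5763, -0.2941, 0.147]
tcp_rot: [[0.171, 0.985, 0.001], [0.985, -0.171, -0.001], [-0.001, 0.001, -1.0]]
force: [0.5, 0.4, 0.7]
opening: 0.004
grasp_force: 0.4
```

Run:
```python
from h import *
bx();a,d=cap('scene');cv2.imwrite('pics/b1.png',a[150:330,60:330,::-1].repeat(2,0).repeat(2,1))
```

```text
t 20.8333 p [ 0.5763 -0.2941  0.147 ] yaw_y -9.83 open 0.0036789591303933635 F [0.5 0.4 0.7] z [ 0.001 -0.001 -1.   ] q6 [-37. -27.]
box x,y [0.0409 0.006  0.147 ]
```

View pics/b1.png

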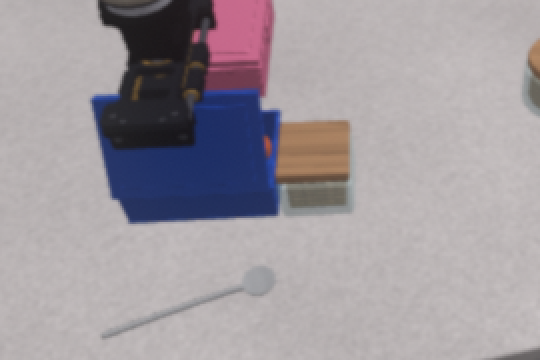

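The crop shows the lid tilting forward ahead of the fingers at (150,120), the box still in place, and the jar flush at (315,165). I'll continue along the arc.

Call:
{"name": "move_arm", "arguments": {"increments": [{"xyz": [0,-8,4],"roll": 0,"grip": 0},{"xyz": [0,-7,4.5],"roll": 0,"grip": 0},{"xyz": [0,-7,5],"roll": 0,"grip": 0},{"xyz": [0,-7,6],"roll": 0,"grip": 0},{"xyz": [0,-5,6],"roll": 0,"grip": 0}]}}

```text
time_s: 21.3
position: [0.5416, -0.2882, 0.1202]
tcp_rot: [[0.171, 0.985, -0.001], [0.985, -0.171, 0.001], [0.0, -0.001, -1.0]]
force: [0.4, -0.7, 0.1]
opening: 0.005
grasp_force: 0.3
```

Call:
{"name": "move_arm", "arguments": {"increments": [{"xyz": [0,-5,6],"roll": 0,"grip": 0},{"xyz": [0,-5,7],"roll": 0,"grip": 0},{"xyz": [0,-4,7],"roll": 0,"grip": 0},{"xyz": [0,-3,8],"roll": 0,"grip": 0},{"xyz": [0,-3,7],"roll": 0,"grip": 0}]}}

```text
time_s: 21.72
position: [0.5228, -0.2849, 0.085]
tcp_rot: [[0.171, 0.985, -0.0], [0.985, -0.171, 0.0], [0.0, -0.0, -1.0]]
force: [0.0, 0.7, 0.3]
opening: 0.003
grasp_force: 0.2
```

Call:
{"name": "move_arm", "arguments": {"increments": [{"xyz": [0,-2,6],"roll": 0,"grip": 0},{"xyz": [0,-1,4],"roll": 0,"grip": 0},{"xyz": [0,0,3],"roll": 0,"grip": 0},{"xyz": [0,0,1],"roll": 0,"grip": 0},{"xyz": [0,0,1],"roll": 0,"grip": 0}]}}

```text
time_s: 22.13
position: [0.5204, -0.2846, 0.0709]
tcp_rot: [[0.171, 0.985, -0.0], [0.985, -0.171, 0.0], [0.0, -0.0, -1.0]]
force: [-0.1, 0.2, 1.0]
opening: 0.009
grasp_force: 0.2
```

Run:
```python
from h import *
bx()
```

```text
t 22.1333 p [ 0.5204 -0.2846  0.0709] yaw_y -9.85 open 0.009148546694380038 F [-0.1  0.2  1. ] z [-0.  0. -1.] q6 [-39. -30.]
box x,y [-0.0158  0.0058  0.0709]
```

Call:
{"name": "move_arm", "arguments": {"increments": [{"xyz": [0,-3,-6],"roll": 0,"grip": 0},{"xyz": [0,-20,0],"roll": 0,"grip": 0},{"xyz": [0,0,5],"roll": 0,"grip": 0},{"xyz": [0,0,1.5],"roll": 0,"grip": 0},{"xyz": [0,0,1.5],"roll": 0,"grip": 0}]}}

```text
time_s: 22.55
position: [0.4974, -0.2805, 0.0701]
tcp_rot: [[0.171, 0.985, -0.001], [0.985, -0.171, 0.001], [0.0, -0.001, -1.0]]
force: [-5.4, 2.5, 19.7]
opening: 0.006
grasp_force: 10.0
```

Call:
{"name": "move_arm", "arguments": {"increments": [{"xyz": [0,0,1],"roll": 0,"grip": 0},{"xyz": [0,0,0.5],"roll": 0,"grip": 0},{"xyz": [0,0,0],"roll": 0,"grip": 0}]}}

```text
time_s: 22.8
position: [0.4974, -0.2805, 0.0701]
tcp_rot: [[0.17, 0.985, -0.001], [0.985, -0.17, -0.0], [-0.0, -0.001, -1.0]]
force: [-6.6, 3.0, 17.5]
opening: 0.007
grasp_force: 9.2
```

Firm contact at z = 0.070 means the lid is shut. I'll retreat upward, move aside and verify.

Call:
{"name": "move_arm", "arguments": {"increments": [{"xyz": [0,0,-6],"roll": 0,"grip": 0},{"xyz": [0,0,-25],"roll": 0,"grip": 0},{"xyz": [0,0,-40],"roll": 0,"grip": 0},{"xyz": [0,0,-40],"roll": 0,"grip": 0},{"xyz": [30,0,-20],"roll": 0,"grip": 0}]}}

```text
time_s: 23.22
position: [0.5064, -0.2575, 0.2036]
tcp_rot: [[0.175, 0.985, 0.009], [0.985, -0.175, -0.01], [-0.008, 0.011, -1.0]]
force: [0.8, 0.6, 0.0]
opening: 0.01
grasp_force: 0.0
```

Call:
{"name": "move_arm", "arguments": {"increments": [{"xyz": [38,0,0],"roll": 0,"grip": 0},{"xyz": [38,0,0],"roll": 0,"grip": 0},{"xyz": [38,0,0],"roll": 0,"grip": 0},{"xyz": [38,0,0],"roll": 0,"grip": 0},{"xyz": [38,0,0],"roll": 0,"grip": 0}]}}

```text
time_s: 23.63
position: [0.5364, -0.0622, 0.199]
tcp_rot: [[0.172, 0.985, 0.002], [0.985, -0.172, -0.0], [-0.0, 0.002, -1.0]]
force: [0.3, 0.2, 0.9]
opening: 0.003
grasp_force: 0.0
```

Call:
{"name": "move_arm", "arguments": {"increments": [{"xyz": [38,0,0],"roll": 0,"grip": 0},{"xyz": [38,0,0],"roll": 0,"grip": 0},{"xyz": [0,0,0],"roll": 0,"grip": 0}]}}

```text
time_s: 23.88
position: [0.5494, 0.0176, 0.1989]
tcp_rot: [[0.165, 0.986, 0.002], [0.986, -0.165, 0.003], [0.003, 0.001, -1.0]]
force: [0.5, -0.9, 0.2]
opening: 0.005
grasp_force: 0.0
```

Run:
```python
from h import *
st();meas('top','pics/c1.png');meas('scene','pics/c1s.png')
for n in('top','scene'):
    b,d=cap(n);w=world(n,d);h=cv2.cvtColor(b,cv2.COLOR_RGB2HSV)
    m=(h[...,0]>105)&(h[...,0]<130)&(h[...,1]>120)&(w[...,1]<-.15)&(w[...,2]>.06)
    q=w[m];c=q.mean(0);u=np.linalg.svd(q-c)[2][2];print(n,len(q),q[:,2].min(),q[:,2].max(),'lid normal',u.round(4),'rect',cv2.minAreaRect((q[:,:2]*1000).astype(np.float32)))
```

```text
t 23.8833 p [0.5494 0.0176 0.1989] yaw_y -9.5 open 0.004941348764243078 F [ 0.5 -0.9  0.2] z [ 0.002  0.003 -1.   ] q6 [-10.  -1.]
round_jar_mid 0.92 661 z 0.08 rect [494.8 190.4] [52.8 84.3] 78.7 circ [491.9 176.2] mean [493.5 187.4]
square_jar_mid 0.76 1254 z 0.08 rect [ 573.5 -161.7] [84.2 84.3] 80.0 circ [ 572.5 -161.6] mean [ 572.7 -161.1]
round_box 0.83 3038 z 0.07 rect [498.8 297.8] [146.8 147.1] 30.2 circ [499.4 299. ] mean [498.8 297.3]
round_box 0.56 3131 z 0.07 rect [277.5 306.6] [139.3 148.3] 74.6 circ [276.  302.5] mean [276.5 303.4]
lunchbox 0.96 3856 z 0.071 rect [ 529.1 -289.5] [183.  132.3] 80.2 circ [ 527.  -290.8] mean [ 528.1 -291.7]
lunchbox 0.95 4071 z 0.071 rect [ 303.2 -254.5] [131.5 177.2] 80.5 circ [ 303.3 -256.5] mean [ 302.5 -254.7]
round_jar_mid 0.76 641 z 0.079 rect [498.1 173.9] [84.1 83.6] 71.1 circ [496.1 174.8] mean [500.1 173. ]
square_jar_mid 0.6 1043 z 0.08 rect [ 578.1 -162.4] [83.2 83.6] 80.9 circ [ 579.7 -162.8] mean [ 582.9 -162.4]
round_box 0.74 1691 z 0.069 rect [504.3 296.5] [145.3 146. ] 3.9 circ [503.7 299.4] mean [510.  293.8]
round_box 0.63 1165 z 0.069 rect [280.3 302. ] [147.6 148. ] 54.2 circ [277.9 300.9] mean [287.4 298.6]
lunchbox 0.85 1970 z 0.071 rect [ 306.6 -255.5] [131.6 184. ] 79.8 circ [ 306.3 -256.9] mean [ 316.2 -256.7]
top 3852 0.060112255767952864 0.08467933876564576 lid normal [1.4e-03 3.0e-04 1.0e+00] rect ((529.3118896484375, -287.60247802734375), (182.12701416015625, 132.37240600585938), 80.19046783447266)
scene 3147 0.06000175150496756 0.07633828231352663 lid normal [ 0.0241 -0.0018  0.9997] rect ((533.0979614257812, -291.71746826171875), (176.8912811279297, 132.41038513183594), 79.83256530761719)
```

View pics/c1.png

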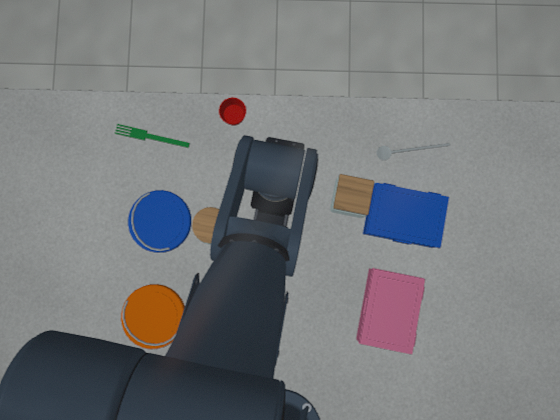

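The picture shows the lid flat at (405,215) and the square jar at (354,195) flush with it. The round jar is at (206,225) against its box, and the spoon, fork and cup are unmoved. The numbers agree: the lid is level, the square jar is at y' ≈ 0.135 m and the round jar is about 0.123 m from its box.

```bash
python3 -c "
from rig import bot
print(bot.hand_in())"
```

```text
the job is handed in; nothing more can be done
None
```

I handed the job in: both jars stand against their own lunchboxes, the oblong box's lid is shut, and nothing else looks moved; hand-in returned no verdict.

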